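Clamp the mould and hold the lamp flap at its balance point

ROBOT

A 6-joint arm with a two-finger parallel gripper is mounted at the origin on the work surface. World frame = base frame: x ahead of the robot, y to its left, z up, the work surface at z = 0. Lengths are in mm, angles in rad, forces in N, time in s.
With the tool pointing down it reaches from about 400 to 925 mm from the base axis. Payload 12.5 kg.
Tool frame: the origin (TCP) lies midway between the tips of the shut fingers; the grasp point (between the pads) lies 19 mm behind it (arm.hold_point_z is the distance from the TCP to the grasp point, in mm); z points along the fingers, y is the direction in which the jaws open and shut (so a half turn about z gives the same grasp; the last joint's range is limited). The gripper opens to 95 mm and grips with 3 to 60 N. Pads are 20 mm wide; open, the fingers measure 119 mm over their backs; the gripper's body (75 mm by 180 mm) begins 59 mm behind the grasp point.
Start: joints at [1.224, 0.491, 1.559, -0, 1.092, -0.106], TCP at [149.031, 606.99, 214.661] pointing down, gripper open.
Joint ranges: [-3.1, 3.1], [-0.84, 2.19], [0.05, 2.79], [-1.13, 4.28], [0.06, 2.93], [-2.69, 2.69]. Speed limits (rad/s): [2.22, 2.22, 2.79, 3.14, 3.14, 3.14].

INTERFACE

Orientations are given as a 3x3 rotation matrix whose columns are the frame's x, y, z axes.
In Python, from rig import arm gives the robot as it stands.
- The arm moves only by the tool servo_tool, never from a script. Its argument "targets" is a list of rows, each an object with "linear": the shift along the tool's x, y, z in mm, a list of three; "delta_rot": the turn, a rotation vector about the tool's x, y, z in rad, a list of three; "fingers": the opening, from 0 (shut) to 1 (fully open). In form: [{"linear": [dx, dy, dz], "delta_rot": [wx, wy, wz], "fingers": fingers}, ...]. A call has 1 to 8 rows; each row shifts and turns the commanded pose from where the row before left it, along the tool's axes as they then stand; what a row does not reach is not made up. A row lasts 1/10 s, in which the tool goes at most 50 mm and 8.59 degrees, less where a joint would pass 70% of its speed; a pose out of reach is approached as far as the arm can. A call with a gripper value outside its range is refused whole. The fingers move at their own pace and stop on an object; "force" is the grip in N (left out, the last holds). Time passes only in rows, so rows that do not move let the fingers close. It gives the time, the measured TCP pose, the force and the opening at its end, in the units of the state.
- arm.get_state(): the state, without advancing time (a new reading comes with each control period).
- arm.read_camera(name): name is "scene" or "top" or "wrist"; returns the picture (480x640x3 uint8, blue, green, red); there is no depth.
- arm.camera_info(name): a dict with "mtx" (3x3 intrinsics, pixels), "R" (3x3) and "t" (3): a world point X has camera coordinates R X + t. Camera axes: x right, y down, z forward; pixel columns grow to the right and rows downward; lengths in mm; the calibration is good to about 2 mm. The wrist camera is an equidistant fisheye: a pixel r from the principal point sees the ray r / f radians off the axis. A picture is of the moment at which its call begins: read the wrist's pose just before it. camera_info takes no time and is no camera call; for the wrist camera it gives the pose at the moment of the call.
- arm.finish_job(): hands the job in, once; it reports no verdict.
Trained networks look in the newest picture that a camera, given by its name, has taken for a name from the list of things; names that differ only in an ending like _2 or _b are one class to them, and where a whole thing is asked for, a point or a joint stands for the part that bears it (a point fixed in the world has none). Each returns a list of dicts, best first, with "score" (0 to 1); they miss things now and then, are a little off and sometimes report something else, mostly with a low value. They report only what shows in the picture. A call takes as long as a camera call. They do not tell look-alikes from the thing itself.
- arm.cut_out(camera, query): "pixels" (480x640 bool, what is visible of it) and "rect" ([centre column, centre row, width, height] in pixels, round what is visible of it).
- arm.mark_of(camera, query): "position" ([column, row] in pixels: a listed point, or the origin of a listed thing).
The state is a dict: "t": time; "joints": joint angles; "joint_vel": joint speeds; "joint_torque": joint torques, N m; "tool_pos": TCP position; "eef_rot": TCP orientation; "wrist_force": force on the tool from outside, world axes, zero at the start; "ft_torque": the same for the moment, N m; "finger_gap": finger opening in mm.
Only numpy, scipy, OpenCV 4.12 (cv2) and the standard library are available. Lean on these libraries where they do the work, as an engineer would, in place of code of your own. Each camera call takes 0.05 s, during which the arm holds its last target.

TASK

At the curing rig, first slide the jaw by its orange tab until the blue mould is clamped and pushes the yellow sprung pad flush into the fixed jaw, with the flap still lying back on its stop, and leave the jaw clamped there. Then take the lamp flap by its orange bar, swing it up to the point where it just balances over its hinge (it must not drop shut towards the mould) and finish there still gripping the bar, holding the flap still at its balance point so that I can fit the stay. Leave the other moulds, bottles, tub and measuring cylinder where they stand.

Things in the scene. Friction and masses are not known exactly. Their poses are not given: they have to be found in the camera images.
- rig: Curing rig: aluminium base 280 x 170 x 20 mm, fixed. Origin on the table; x = the way the jaw closes (about away from the robot), y towards the hinge side (about the robot's left), z up. Bed at z 20 mm. Fixed dark steel jaw: inner face at x +60 mm, 90 mm wide, top at z 58 mm. Flap hinge axis along x at y +60, z 85 mm, centred at x +25 mm, between two grey cheeks 98 mm high.
- jaw (a joint): Travel of the sliding jaw in m along the rig's x, 0 = wide open, growing as it closes on the mould. Its flat face stands at rig x = -75 mm + travel. Stiff slide with about 9 N of friction: it stays where it is left, even against the sprung pad. With the mould clamped and the pad flush the travel is 0.065 and the jaw meets a hard stop there.
- jaw_tab (a point): Centre to grip on the sliding jaw's orange upright tab. The tab is 20 mm along rig x, 24 mm along rig y and stands from 52 to 104 mm above the table; this point is 82 mm above the table, 30 mm behind the jaw's face. The steel jaw block under it is 45 x 70 mm, top at 52 mm. Axes as the rig.
- pad (a joint): Travel in m of the yellow sprung pad in the fixed jaw, along rig x: 0 = standing 6 mm proud of the fixed jaw's inner face (start), 0.006 = pushed flush with it, its end stop. 56 mm wide, 26 mm high; spring about 1 N per mm. The mould, pushed by the sliding jaw, presses it in.
- mould_center (a point): Centre (half-way up) of the blue mould that stands loose on the bed between the jaws: 70 x 70 x 36 mm, about 0.2 kg, with a diamond in relief on its top; it starts with gaps to both jaws and a little askew. Its x and y axes are square to its sides. Clamped with the pad flush it is at rig x = +25 mm.
- flap (a joint): Angle of the lamp flap, rad: 0 = shut, level over the bed, pointing to rig -y; pi/2 = plate upright; starts lying back on its stop at 2.3. Free hinge, hardly any friction, no detent. Balances at 1.31 (75 degrees), 15 degrees short of upright on the shut side, as the lamp head on its outer face is heavy; either side of that it falls away. Flap 0.3 to 0.6 kg.
- flap_bar (a point): Centre of the flap's orange round grip bar: 12 mm thick, parallel to rig x, 140 mm from the hinge axis, clear for 85 mm between its two arms; a 37 mm opening lies between the bar and the white plate's edge. It turns between finger pads that pinch it from above, so the gripper can keep pointing down while the flap swings.
- flap_hinge (a point): Middle of the flap's hinge axis, 85 mm above the table (axis along rig x).
- flap_com (a point): The flap's centre of gravity, 60 mm from the hinge axis. A red dot 12 mm wide on each end of the grey lamp head shows it. The flap balances when this point is straight above the hinge axis.
- mould_b: Bystander: spare blue mould 70 x 70 x 36 mm with two bars on its top; origin at the centre of its underside.
- mould_c: Bystander: spare blue mould 70 x 70 x 36 mm with a round relief; origin at the centre of its underside.
- pigment_black: Bystander: black pigment dropper bottle, 30 mm thick, 78 mm tall, standing on the table beside the rig's right edge; origin at the centre of its underside.
- pigment_blue: Bystander: blue pigment dropper bottle, 30 mm thick, 78 mm tall, standing on the table beside the rig's right edge; origin at the centre of its underside.
- pigment_yellow: Bystander: yellow pigment dropper bottle, 30 mm thick, 78 mm tall, standing on the table; origin at the centre of its underside.
- pigment_red: Bystander: red pigment dropper bottle, 30 mm thick, 78 mm tall, standing on the table; origin at the centre of its underside.
- tub: Bystander: open white plastic tub, 100 mm across, 85 mm tall; origin at the centre of its underside.
- cylinder: Bystander: clear measuring cylinder on a round blue foot, 52 mm across, 128 mm tall; origin at the centre of its underside.
There are look-alikes about, which are no part of the job. What is shaped like the part that bears mould_center but green or pink is not meant.

How it is judged:
By the outcome, as a careful person would: the job done as asked, in the order asked, and still so for the second after the job is handed in, while the arm keeps its last pose, push and grip.
It also fails if it takes over 51 s, if anything falls off the work surface, if the arm or the gripper's body presses on something with over 40 N, if the wrist force passes 120 N, or if a joint passes its speed limit or range.

## Working session

There is one attempt and no reset: what is moved stays moved. The work goes in short steps, Python scripts to look and compute and a tool call to move; the robot and the scene stay as the last step left them, time stands still between calls to the robot, and variables do not carry over. Pictures are saved under pics/ and viewed, and the job is handed in when it is done.

Besides the shell and the picture viewer there is one more tool, called after "Call:" by a JSON object that holds its "api" and its "payload", one argument or row to a line. servo_tool: Moves the arm, as the interface text tells. Its arguments: {"type":"object","properties":{"targets":{"type":"array"},"force":{"type":"number"}},"required":["targets"]}

```bash
mkdir -p pics; ls
python3 - <<'E'
from rig import arm
import cv2,numpy as np
s=arm.get_state();print(s)
for c in ["scene","top"]:
    im=arm.read_camera(c);cv2.imwrite(f"pics/{c}0.png",im)
    i=arm.camera_info(c);print(c,{k:np.round(v,3).tolist() for k,v in i.items() if k in("mtx","R","t")})
    for q in ["jaw_tab","flap_bar","mould_center","flap_hinge","flap_com","rig"]:
        print(q,[(d["position"],round(d["score"],2)) for d in arm.mark_of(c,q)][:3])
print(arm.get_state()["t"])
E
```

```text
pics
{'t': 0.0, 'joints': array([ 1.22435589e+00,  4.91552824e-01,  1.55946090e+00,  1.97835745e-05,
        1.09172054e+00, -1.05587244e-01]), 'joint_vel': array([ 1.00842247e-03, -3.07301585e-05, -8.05656907e-04, -2.18896171e-03,
       -2.62034797e-04, -1.43187450e-03]), 'joint_torque': array([-1.17532083e-03, -6.12655878e+01, -2.58166677e+01,  6.91979821e-02,
        4.84183151e-02, -1.49339239e-04]), 'tool_pos': array([148.96054005, 606.72661993, 214.06199737]), 'eef_rot': array([[-9.71132609e-01,  2.38539917e-01, -4.04151740e-04],
       [ 2.38540220e-01,  9.71132032e-01, -1.06782984e-03],
       [ 1.37764659e-04, -1.13341082e-03, -9.99999348e-01]]), 'wrist_force': array([-0.25453495,  0.73604314,  0.3160787 ]), 'ft_torque': array([-0.05490769,  0.0052484 , -0.01037099]), 'finger_gap': 95.21470956360717}
scene {'mtx': [[507.437, 0.0, 323.584], [0.0, 507.437, 246.73], [0.0, 0.0, 1.0]], 'R': [[0.488, 0.873, -0.018], [0.513, -0.303, -0.804], [-0.707, 0.383, -0.595]], 't': [-265.311, -252.489, 1548.785]}
jaw_tab [([260.1, 225.9], 0.86)]
flap_bar [([349.0, 203.7], 0.66)]
mould_center [([262.3, 266.8], 0.92), ([176.5, 285.1], 0.59), ([343.3, 222.0], 0.57)]
flap_hinge []
flap_com [([327.1, 237.7], 0.7)]
rig [([278.8, 281.8], 0.77)]
top {'mtx': [[440.001, 0.0, 321.914], [0.0, 440.001, 238.947], [0.0, 0.0, 1.0]], 'R': [[-0.021, -1.0, -0.002], [-0.993, 0.021, -0.12], [0.12, -0.001, -0.993]], 't': [-45.042, 590.443, 1161.952]}
jaw_tab [([345.4, 281.9], 0.81), ([401.3, 240.6], 0.41), ([347.7, 249.3], 0.35)]
flap_bar [([293.3, 213.0], 0.94)]
mould_center [([259.9, 226.0], 0.96), ([422.0, 273.8], 0.73), ([356.2, 251.8], 0.72)]
flap_hinge [([328.3, 226.9], 0.98), ([346.3, 253.0], 0.59)]
flap_com [([313.7, 223.3], 0.76), ([156.0, 285.3], 0.55)]
rig [([347.3, 252.8], 0.57)]
0.7
```

View pics/scene0.png

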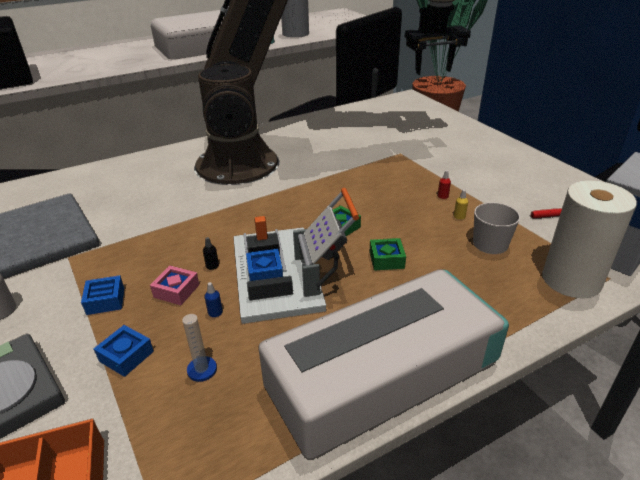

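View pics/top0.png

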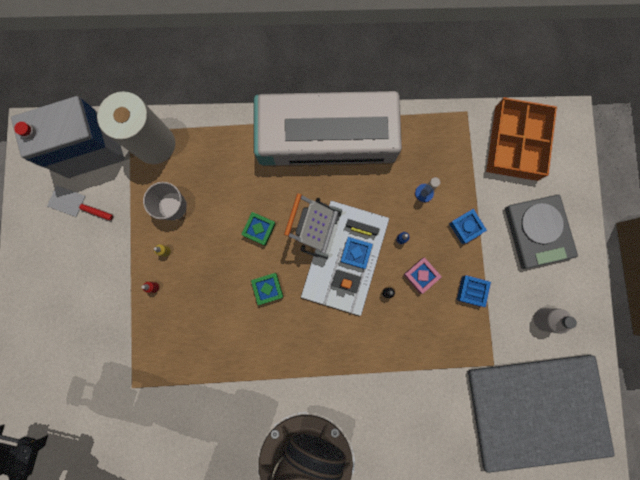

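```bash
cat > h.py <<'E'
import numpy as np,cv2
from rig import arm
def ray(c,uv):
    i=arm.camera_info(c);M=np.array(i["mtx"]);R=np.array(i["R"]);t=np.array(i["t"])
    p=np.array([uv[0],uv[1],1.]);
    if c=="wrist":
        d=np.array([(uv[0]-M[0,2])/M[0,0],(uv[1]-M[1,2])/M[1,1]]);r=np.linalg.norm(d)
        v=np.array([d[0]/r*np.sin(r),d[1]/r*np.sin(r),np.cos(r)]) if r>1e-9 else np.array([0,0,1.])
    else: v=np.linalg.inv(M)@p
    v=R.T@v; return -R.T@t, v/np.linalg.norm(v)
def onz(c,uv,z):
    o,v=ray(c,uv); return o+v*(z-o[2])/v[2]
def tri(obs):
    A=np.zeros((3,3));b=np.zeros(3);L=[]
    for c,uv in obs:
        o,v=ray(c,uv);P=np.eye(3)-np.outer(v,v);A+=P;b+=P@o;L.append((o,P))
    X=np.linalg.solve(A,b);return X,[round(float(np.linalg.norm(P@(X-o))),1) for o,P in L]
def proj(c,X):
    i=arm.camera_info(c);M=np.array(i["mtx"]);p=np.array(i["R"])@X+np.array(i["t"])
    q=M@p;return q[:2]/q[2]
E
python3 - <<'E'
from h import *
for n,a,b in [("tab",(260.1,225.9),(345.4,281.9)),("bar",(349,203.7),(293.3,213)),("mould",(262.3,266.8),(356.2,251.8)),("com",(327.1,237.7),(313.7,223.3))]:
    print(n,tri([("scene",a),("top",b)]))
t=cv2.imread("pics/top0.png");s=cv2.imread("pics/scene0.png")
for uv in [(334,203),(388,217),(360,315),(303,298)]: print(onz("top",uv,20))
cv2.imwrite("pics/z0.png",np.hstack([cv2.resize(t[190:330,270:400],None,fx=4,fy=4),cv2.resize(s[180:320,220:370],(0,0),fx=4*0.5,fy=4)][:1]))
cv2.imwrite("pics/z1.png",cv2.resize(s[180:325,220:370],None,fx=4,fy=4))
E
```

```text
tab (array([ 470.14677811, -116.63065443,   86.88464594]), [1.0, 1.0])
bar (array([634.38765975,   9.54329417, 191.26050719]), [0.4, 0.4])
mould (array([ 551.2004107 , -150.8054629 ,   41.26759031]), [1.4, 1.4])
com (array([621.01444875, -35.46771641, 117.61388827]), [2.4, 2.4])
[691.29645216 -93.54036968  20.        ]
[ 648.55301208 -242.27543435   20.        ]
[ 382.18005881 -156.13150334   20.        ]
[430.96528225  -2.97582737  20.        ]
```

View pics/z0.png

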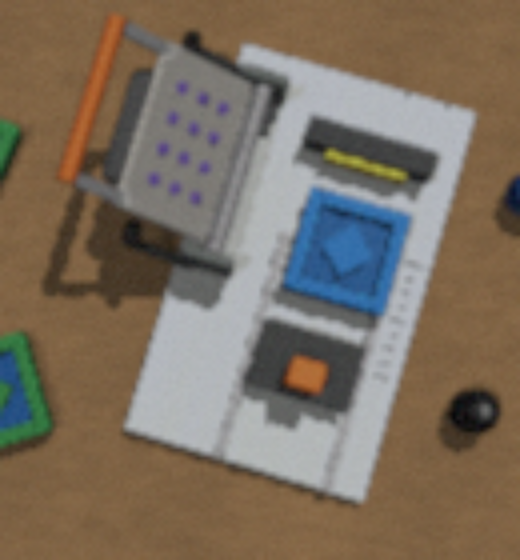

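View pics/z1.png

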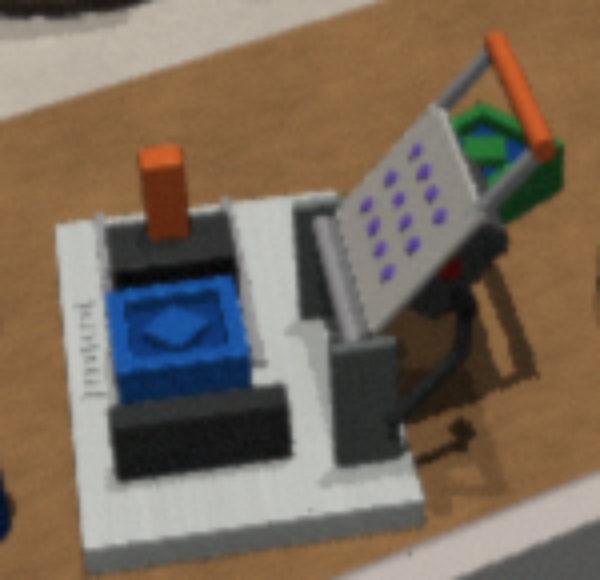

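```bash
cat > plan.py <<'E'
import numpy as np,json,sys
from rig import arm
from scipy.spatial.transform import Rotation as Ro
# tool pointing down; yaw = azimuth of tool y (deg)
def plan(pos,yaw,n,fing,polar=False,cur=None,ndig=1):
    s=arm.get_state()
    p=np.array(s["tool_pos"]) if cur is None else np.array(cur[0],float)
    R=np.array(s["eef_rot"]) if cur is None else cur[1]
    a=np.radians(yaw);y=np.array([np.cos(a),np.sin(a),0]);z=np.array([0,0,-1.]);x=np.cross(y,z)
    Rt=np.column_stack([x,y,z]); p0=p.copy();R0=R.copy();pos=np.array(pos,float)
    rv=(Ro.from_matrix(R0.T@Rt)).as_rotvec()
    rows=[]
    for k in range(1,n+1):
        f=k/n
        if polar:
            r0,r1=np.hypot(*p0[:2]),np.hypot(*pos[:2]);t0,t1=np.arctan2(p0[1],p0[0]),np.arctan2(pos[1],pos[0])
            r=r0+f*(r1-r0);t=t0+f*(t1-t0);w=np.array([r*np.cos(t),r*np.sin(t),p0[2]+f*(pos[2]-p0[2])])
        else: w=p0+f*(pos-p0)
        Rw=R0@Ro.from_rotvec(rv*f).as_matrix()
        l=np.round(R.T@(w-p),ndig);d=np.round(Ro.from_matrix(R.T@Rw).as_rotvec(),3)
        rows.append({"linear":(l+0).tolist(),"delta_rot":(d+0).tolist(),"fingers":fing})
        p=p+R@l;R=R@Ro.from_rotvec(d).as_matrix()
    print("maxlin",max(np.linalg.norm(q["linear"]) for q in rows),"maxrot",max(np.linalg.norm(q["delta_rot"]) for q in rows), "end",p.round(1))
    for i in range(0,n,8): print(json.dumps(rows[i:i+8]))
    return p,R
E
python3 - <<'E'
from plan import *
plan([470,-117,250],-17.5,20,1,polar=True)
E
```

```text
maxlin 49.44097490948171 maxrot 0.082 end [ 470. -117.  250.]
[{"linear": [-48.6, -8.9, -1.8], "delta_rot": [0.0, 0.0, 0.082], "fingers": 1}, {"linear": [-48.0, -8.8, -1.7], "delta_rot": [0.0, 0.0, 0.082], "fingers": 1}, {"linear": [-47.6, -8.6, -1.8], "delta_rot": [0.0, 0.0, 0.081], "fingers": 1}, {"linear": [-47.0, -8.5, -1.8], "delta_rot": [0.0, 0.0, 0.082], "fingers": 1}, {"linear": [-46.5, -8.3, -1.7], "delta_rot": [0.0, 0.0, 0.082], "fingers": 1}, {"linear": [-45.9, -8.1, -1.8], "delta_rot": [0.0, 0.0, 0.082], "fingers": 1}, {"linear": [-45.4, -8.0, -1.8], "delta_rot": [0.0, 0.0, 0.081], "fingers": 1}, {"linear": [-44.9, -7.8, -1.7], "delta_rot": [0.0, 0.0, 0.082], "fingers": 1}]
[{"linear": [-44.4, -7.7, -1.8], "delta_rot": [0.0, 0.0, 0.082], "fingers": 1}, {"linear": [-43.8, -7.5, -1.8], "delta_rot": [0.0, 0.0, 0.082], "fingers": 1}, {"linear": [-43.3, -7.4, -1.7], "delta_rot": [0.0, 0.0, 0.082], "fingers": 1}, {"linear": [-42.8, -7.3, -1.8], "delta_rot": [0.0, 0.0, 0.081], "fingers": 1}, {"linear": [-42.2, -7.1, -1.8], "delta_rot": [0.0, 0.0, 0.082], "fingers": 1}, {"linear": [-41.7, -7.0, -1.8], "delta_rot": [0.0, 0.0, 0.082], "fingers": 1}, {"linear": [-41.2, -6.9, -1.7], "delta_rot": [0.0, 0.0, 0.082], "fingers": 1}, {"linear": [-40.7, -6.7, -1.8], "delta_rot": [0.0, 0.0, 0.081], "fingers": 1}]
[{"linear": [-40.1, -6.7, -1.8], "delta_rot": [0.0, 0.0, 0.082], "fingers": 1}, {"linear": [-39.6, -6.5, -1.7], "delta_rot": [0.0, 0.0, 0.082], "fingers": 1}, {"linear": [-39.0, -6.4, -1.8], "delta_rot": [0.0, 0.0, 0.082], "fingers": 1}, {"linear": [-38.5, -6.3, -1.8], "delta_rot": [0.0, 0.0, 0.081], "fingers": 1}]
```

Call:
{"api": "servo_tool", "payload": {
  "targets": [
    {"linear":[-48,-9,-2],"delta_rot":[0,0,0.082],"fingers":1},
    {"linear":[-48,-9,-2],"delta_rot":[0,0,0.082],"fingers":1},
    {"linear":[-47.5,-8.5,-2],"delta_rot":[0,0,0.082],"fingers":1},
    {"linear":[-47,-8.5,-2],"delta_rot":[0,0,0.082],"fingers":1},
    {"linear":[-46.5,-8.5,-2],"delta_rot":[0,0,0.082],"fingers":1},
    {"linear":[-46,-8,-2],"delta_rot":[0,0,0.082],"fingers":1},
    {"linear":[-45.5,-8,-2],"delta_rot":[0,0,0.082],"fingers":1},
    {"linear":[-45,-8,-2],"delta_rot":[0,0,0.082],"fingers":1}
  ]
}}

```text
t: 1.5
tool_pos: [435.2, 364.4, 230.8]
eef_rot: [[-0.621, 0.784, 0.0], [0.784, 0.621, 0.0], [-0.0, 0.0, -1.0]]
wrist_force: [0.7, 0.9, 0.4]
finger_gap: 95.2
```

Call:
{"api": "servo_tool", "payload": {
  "targets": [
    {"linear":[-44.5,-7.5,-2],"delta_rot":[0,0,0.082],"fingers":1},
    {"linear":[-44,-7.5,-2],"delta_rot":[0,0,0.082],"fingers":1},
    {"linear":[-43.5,-7.5,-2],"delta_rot":[0,0,0.082],"fingers":1},
    {"linear":[-43,-7.5,-2],"delta_rot":[0,0,0.082],"fingers":1},
    {"linear":[-42,-7,-2],"delta_rot":[0,0,0.082],"fingers":1},
    {"linear":[-42,-7,-2],"delta_rot":[0,0,0.082],"fingers":1},
    {"linear":[-41,-7,-2],"delta_rot":[0,0,0.082],"fingers":1},
    {"linear":[-40.5,-7,-2],"delta_rot":[0,0,0.082],"fingers":1}
  ]
}}

```text
t: 2.3
tool_pos: [509.4, 33.3, 246.8]
eef_rot: [[-0.014, 1.0, 0.001], [1.0, 0.014, 0.0], [0.0, 0.001, -1.0]]
wrist_force: [0.4, -0.1, -0.9]
finger_gap: 95.5
```

Call:
{"api": "servo_tool", "payload": {
  "targets": [
    {"linear":[-40,-6.5,-2],"delta_rot":[0,0,0.082],"fingers":1},
    {"linear":[-39.5,-6.5,-2],"delta_rot":[0,0,0.082],"fingers":1},
    {"linear":[-39,-6.5,-2],"delta_rot":[0,0,0.081],"fingers":1},
    {"linear":[-38.5,-6.5,-2],"delta_rot":[0,0,0.081],"fingers":1},
    {"linear":[0,0,0],"delta_rot":[0,0,0],"fingers":1}
  ]
}}

```text
t: 2.8
tool_pos: [466.3, -120.8, 255.0]
eef_rot: [[0.309, 0.951, 0.0], [0.951, -0.309, -0.001], [-0.001, 0.001, -1.0]]
wrist_force: [0.0, 0.1, 0.3]
finger_gap: 94.9
```

Run:
```python
from h import *
s=arm.get_state();print(s["t"],s["tool_pos"],s["eef_rot"][:,1],s["joints"].round(2))
i=arm.camera_info("wrist");print({k:np.round(v,3).tolist() for k,v in i.items()if k in("mtx","R","t")})
print("cam", -np.array(i["R"]).T@i["t"])
cv2.imwrite("pics/w1.png",arm.read_camera("wrist"))
for q in ["jaw_tab","flap_bar","mould_center","flap_hinge","flap_com"]:
    for d in arm.mark_of("wrist",q)[:2]: print(q,d["position"],round(d["score"],2), onz("wrist",d["position"],{"jaw_tab":82,"flap_bar":189,"mould_center":38,"flap_hinge":85,"flap_com":120}[q]).round(1))
```

```text
2.8 [ 466.34306451 -120.81331109  254.97112376] [ 9.51010051e-01 -3.09159473e-01  5.51492357e-04] [-0.39  0.24  1.84 -0.    1.06 -0.08]
{'mtx': [[371.648, 0.0, 324.201], [0.0, 371.648, 240.399], [0.0, 0.0, 1.0]], 'R': [[0.951, -0.309, -0.0], [-0.296, -0.91, 0.29], [-0.09, -0.275, -0.957]], 't': [-480.277, -16.746, 437.874]}
cam [491.04456193 -43.26515216 423.89058797]
jaw_tab [326.7, 212.0] 0.62 [ 470.8 -113.    82. ]
flap_bar [492.4, 2.8] 0.67 [628.8  17.5 189. ]
mould_center [406.0, 208.7] 0.74 [ 551.1 -143.    38. ]
mould_center [256.2, 24.7] 0.72 [459.8  92.9  38. ]
flap_hinge [446.1, 132.4] 0.63 [600.6 -70.8  85. ]
flap_com [464.0, 76.3] 0.84 [618.9 -24.9 120. ]
```

View pics/w1.png

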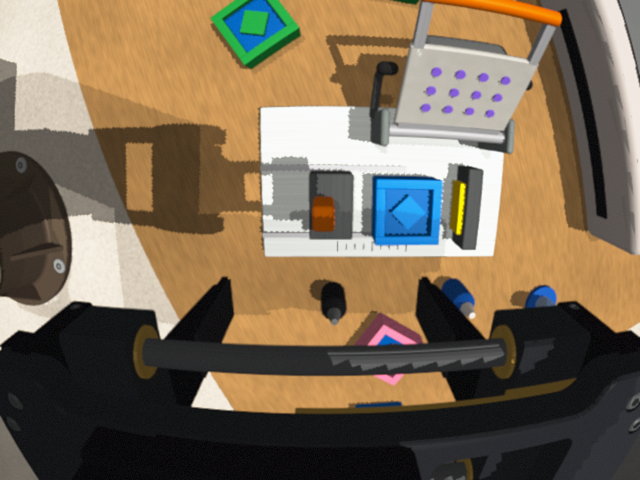

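Run:
```python
from h import *
w=cv2.imread("pics/w1.png")
cv2.imwrite("pics/w1z.png",cv2.resize(w[90:270,250:520],None,fx=2.9,fy=2.9,interpolation=cv2.INTER_CUBIC))
g=cv2.cvtColor(w,cv2.COLOR_BGR2HSV)
m=cv2.inRange(w,(0,30,100),(60,140,255))
hs=cv2.inRange(g,(5,180,100),(16,255,255)); n,l,st,c=cv2.connectedComponentsWithStats(hs)
for k in range(1,n):
    if st[k,4]>100: print(st[k],c[k])
```

```text
[ 423    0  139   26 1189] [507.9352397    9.46846089]
[312 197  23  34 693] [322.89466089 213.8037518 ]
```

View pics/w1z.png

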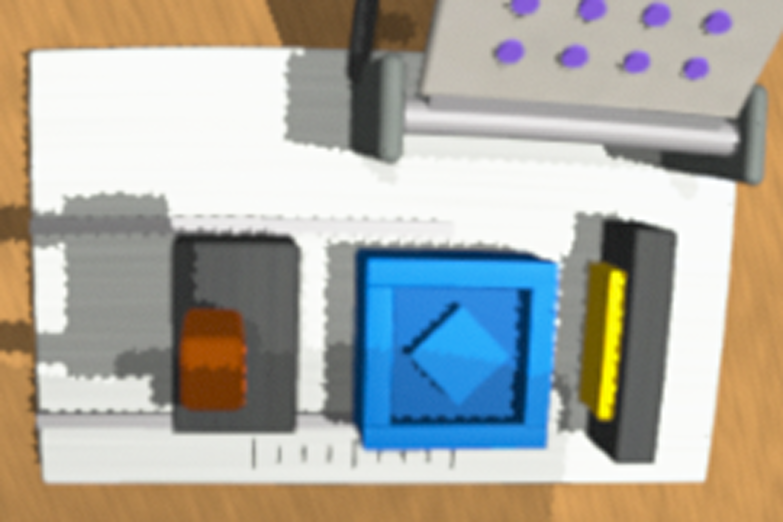

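Run:
```python
from h import *
Z=lambda u,v:(250+u/2.9,90+v/2.9)
P={k:onz("wrist",Z(*uv),z) for k,uv,z in [("TL",(31,50),20),("BL",(43,484),20),("BR",(706,482),20),("TR",(738,180),20),("tab",(213,370),104),("mTL",(360,255),56),("mTR",(555,265),56),("mBL",(360,447),56),("mBR",(547,447),56),("fjB",(592,462),58),("hl",(405,115),85),("jawface_t",(297,245),52),("jawface_b",(295,430),52)]}
for k,v in P.items(): print(k,v.round(1))
d=P["BR"]-P["BL"];yaw=np.arctan2(d[1],d[0]);print("yaw",np.degrees(yaw),np.linalg.norm(d))
e=P["TL"]-P["BL"];print("y edge yaw",np.degrees(np.arctan2(e[1],e[0]))-90,np.linalg.norm(e))
X=np.array([np.cos(yaw),np.sin(yaw),0]);Y=np.array([-X[1],X[0],0])
O=P["BL"]+140*X+85*Y;O[2]=0
bar,_=tri([("scene",(349,203.7)),("top",(293.3,213))])
P["bar"]=bar
print("O",O)
for k,v in P.items(): q=v-O;print(k,round(q@X,1),round(q@Y,1),round(q[2],1))
```

```text
TL [434.8   8.   20. ]
BL [ 383.1 -153.5   20. ]
BR [ 648.3 -237.8   20. ]
TR [ 687.7 -116.    20. ]
tab [ 468.3 -110.8  104. ]
mTL [525.3 -97.8  56. ]
mTR [ 591.9 -120.8   56. ]
mBL [ 506.6 -164.4   56. ]
mBR [ 573.6 -185.7   56. ]
fjB [ 589.  -196.1   58. ]
hl [549.  -54.4  85. ]
jawface_t [505.6 -88.7  52. ]
jawface_b [ 485.9 -152.5   52. ]
yaw -17.630398182511207 278.30028597162334
y edge yaw -17.76511825166844 169.54994765508832
O [ 542.2802559 -114.8948999    0.       ]
TL -139.6 84.5 20.0
BL -140.0 -85.0 20.0
BR 138.3 -85.0 20.0
TR 138.9 43.0 20.0
tab -71.8 -18.5 104.0
mTL -21.4 11.2 56.0
mTR 49.1 9.4 56.0
mBL -19.0 -58.0 56.0
mBR 51.3 -58.0 56.0
fjB 69.2 -63.3 58.0
hl -11.9 59.7 85.0
jawface_t -42.9 13.9 52.0
jawface_b -42.4 -52.9 52.0
bar 50.1 146.5 191.3
```

Run:
```python
from plan import *
plan([468,-112,63],-17.65,5,0.5)
```

```text
maxlin 38.41106611381673 maxrot 0.001 end [ 468. -112.   63.]
[{"linear": [0.9, -0.2, 38.3], "delta_rot": [0.0, 0.0, 0.0], "fingers": 0.5}, {"linear": [0.9, -0.3, 38.3], "delta_rot": [0.0, 0.0, 0.001], "fingers": 0.5}, {"linear": [1.0, -0.2, 38.3], "delta_rot": [0.0, 0.0, 0.0], "fingers": 0.5}, {"linear": [0.9, -0.3, 38.3], "delta_rot": [0.0, 0.0, 0.001], "fingers": 0.5}, {"linear": [0.9, -0.2, 38.4], "delta_rot": [0.0, 0.0, 0.0], "fingers": 0.5}]
```

Call:
{"api": "servo_tool", "payload": {
  "targets": [
    {"linear":[0,0,0],"delta_rot":[0,0,-0.003],"fingers":0.5},
    {"linear":[4.6,-1.2,40],"delta_rot":[0,0,0],"fingers":0.5},
    {"linear":[0,0,45],"delta_rot":[0,0,0],"fingers":0.5},
    {"linear":[0,0,45],"delta_rot":[0,0,0],"fingers":0.5},
    {"linear":[0,0,32],"delta_rot":[0,0,0],"fingers":0.5},
    {"linear":[0,0,20],"delta_rot":[0,0,0],"fingers":0.5},
    {"linear":[0,0,10],"delta_rot":[0,0,0],"fingers":0.5},
    {"linear":[0,0,0],"delta_rot":[0,0,0],"fingers":0.5}
  ],
  "force": 30
}}

```text
t: 3.9
tool_pos: [467.5, -112.5, 61.8]
eef_rot: [[0.3, 0.954, -0.002], [0.954, -0.3, 0.001], [0.0, -0.002, -1.0]]
wrist_force: [0.0, -0.7, 1.5]
finger_gap: 47.9
```

Run:
```python
from h import *
s=arm.get_state();print(s["t"],s["tool_pos"],np.degrees(np.arctan2(s["eef_rot"][1,1],s["eef_rot"][0,1])),s["wrist_force"],s["finger_gap"])
w=arm.read_camera("wrist");cv2.imwrite("pics/w2.png",w)
t=arm.read_camera("scene");cv2.imwrite("pics/s2.png",cv2.resize(t[150:330,180:380],None,fx=3.3,fy=3.3))
```

```text
3.9 [ 467.54390502 -112.47924652   61.80364851] -17.430629460530135 [ 0.01856167 -0.70495962  1.47654881] 47.861493636547536
```

View pics/w2.png

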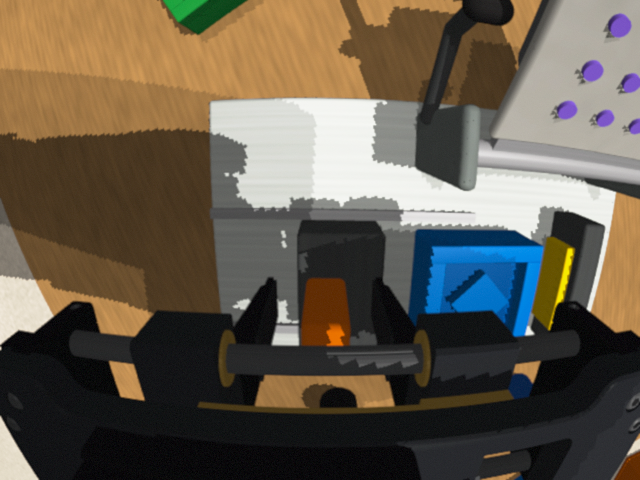

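View pics/s2.png

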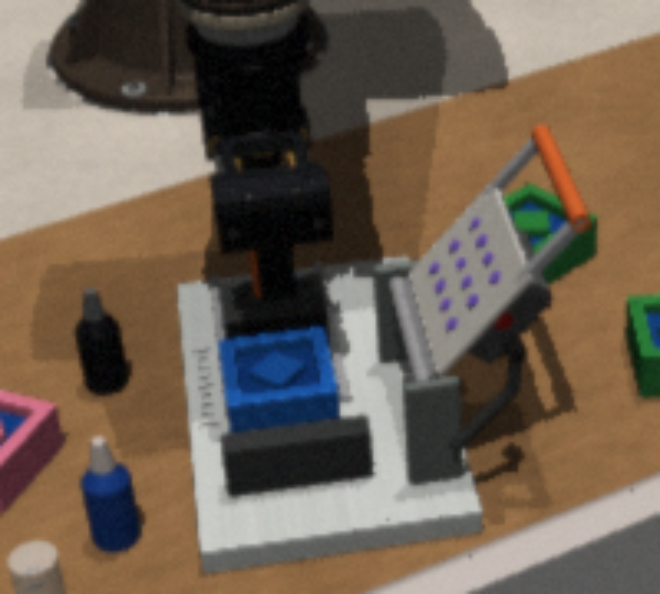

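Run:
```python
from h import *
yaw=np.radians(-17.65);X=np.array([np.cos(yaw),np.sin(yaw),0]);Y=np.array([-X[1],X[0],0])
Sc=cv2.imread("pics/scene0.png")
for c in [(468,-111,104),(470,-116,104)]:
    for nm in ("scene","top","wrist"):
        if nm=="wrist":continue
        print(nm,[proj(nm,np.array(c)+dx*X+dy*Y).round(1).tolist() for dx in(-10,10) for dy in(-12,12)], "base", [proj(nm,np.array(c)-[0,0,52]+dx*X+dy*Y).round(1).tolist() for dx in(10,) for dy in(-12,12)])
for nm in("scene","top"):
    im=cv2.imread(f"pics/{nm}0.png");g=cv2.cvtColor(im,cv2.COLOR_BGR2HSV)
    hs=cv2.inRange(g,(3,150,60),(18,255,255));n,l,st,c=cv2.connectedComponentsWithStats(hs)
    for k in range(1,n):
        if 20<st[k,4]<2000 and 220<c[k][0]<360 and 180<c[k][1]<300: print(nm,st[k],c[k])
```

```text
scene [[255.9, 216.5], [266.7, 215.1], [256.8, 221.4], [267.8, 220.0]] base [[259.0, 240.7], [269.7, 239.3]]
top [[347.4, 287.9], [338.3, 285.2], [349.5, 280.3], [340.5, 277.6]] base [[348.4, 280.8], [339.7, 278.3]]
scene [[254.2, 217.5], [265.0, 216.2], [255.0, 222.5], [266.0, 221.1]] base [[257.3, 241.9], [268.0, 240.4]]
top [[349.3, 287.1], [340.2, 284.4], [351.5, 279.5], [342.4, 276.8]] base [[350.2, 280.0], [341.5, 277.5]]
scene [341 187  18  33 221] [349.49321267 203.18552036]
scene [254 216  13  24 261] [260.47509579 227.03065134]
top [284 193  18  43 223] [292.40807175 214.38116592]
top [341 279  11   9  75] [346.02666667 283.22666667]
```

Call:
{"api": "servo_tool", "payload": {
  "targets": [
    {"linear":[-2,2,0],"delta_rot":[0,0,0],"fingers":0.4},
    {"linear":[0,0,0],"delta_rot":[0,0,0],"fingers":0.0},
    {"linear":[0,0,0],"delta_rot":[0,0,0],"fingers":0.0},
    {"linear":[0,0,0],"delta_rot":[0,0,0],"fingers":0.0}
  ],
  "force": 30
}}

```text
t: 4.4
tool_pos: [468.4, -115.3, 62.9]
eef_rot: [[0.3, 0.954, -0.001], [0.954, -0.3, 0.0], [0.0, -0.001, -1.0]]
wrist_force: [-9.1, 1.9, 6.2]
finger_gap: 20.7
```

Call:
{"api": "servo_tool", "payload": {
  "targets": [
    {"linear":[0,5,0],"delta_rot":[0,0,0],"fingers":0.0},
    {"linear":[0,8,0],"delta_rot":[0,0,0],"fingers":0.0},
    {"linear":[0,8,0],"delta_rot":[0,0,0],"fingers":0.0},
    {"linear":[0,8,0],"delta_rot":[0,0,0],"fingers":0.0},
    {"linear":[0,8,0],"delta_rot":[0,0,0],"fingers":0.0},
    {"linear":[0,6,0],"delta_rot":[0,0,0],"fingers":0.0},
    {"linear":[0,2,0],"delta_rot":[0,0,0],"fingers":0.0},
    {"linear":[0,0,0],"delta_rot":[0,0,0],"fingers":0.0}
  ]
}}

```text
t: 5.2
tool_pos: [510.7, -129.1, 62.9]
eef_rot: [[0.301, 0.954, -0.002], [0.954, -0.301, 0.0], [-0.0, -0.002, -1.0]]
wrist_force: [-8.1, -4.2, 6.9]
finger_gap: 20.0
```

Run:
```python
from h import *
s=arm.get_state();print(s["t"],s["tool_pos"],s["wrist_force"],s["ft_torque"],s["finger_gap"])
w=arm.read_camera("wrist");cv2.imwrite("pics/w3.png",w)
```

```text
5.2 [ 510.73723245 -129.13472256   62.88771572] [-8.05728062 -4.19598887  6.8787825 ] [-0.82754933  1.31005575 -0.35455335] 19.991053195073736
```

View pics/w3.png

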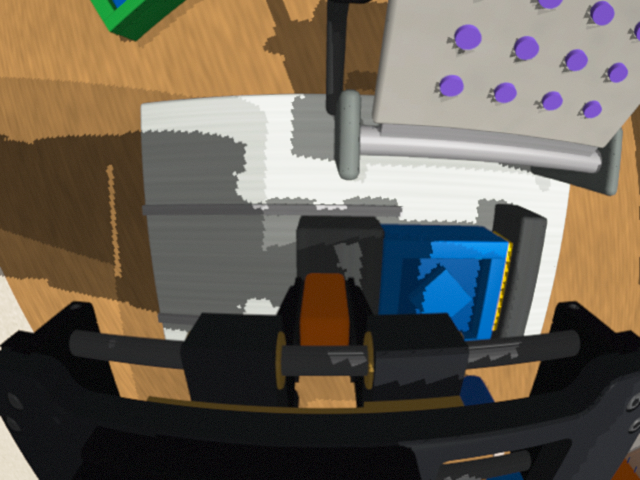

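Call:
{"api": "servo_tool", "payload": {
  "targets": [
    {"linear":[0,3,0],"delta_rot":[0,0,0],"fingers":0.0},
    {"linear":[0,3,0],"delta_rot":[0,0,0],"fingers":0.0},
    {"linear":[0,2,0],"delta_rot":[0,0,0],"fingers":0.0},
    {"linear":[0,1,0],"delta_rot":[0,0,0],"fingers":0.0},
    {"linear":[0,0,0],"delta_rot":[0,0,0],"fingers":0.0}
  ]
}}

```text
t: 5.75
tool_pos: [515.6, -130.7, 62.8]
eef_rot: [[0.3, 0.954, -0.01], [0.954, -0.3, 0.003], [-0.0, -0.01, -1.0]]
wrist_force: [-27.2, -1.2, 21.0]
finger_gap: 20.3
```

Call:
{"api": "servo_tool", "payload": {
  "targets": [
    {"linear":[0,1,0],"delta_rot":[0,0,0],"fingers":0.0},
    {"linear":[0,1,0],"delta_rot":[0,0,0],"fingers":0.0},
    {"linear":[0,0,0],"delta_rot":[0,0,0],"fingers":0.0}
  ]
}}

```text
t: 6.05
tool_pos: [515.6, -130.6, 62.7]
eef_rot: [[0.3, 0.954, -0.014], [0.954, -0.3, 0.004], [-0.0, -0.015, -1.0]]
wrist_force: [-36.9, 0.3, 28.0]
finger_gap: 20.3
```

Call:
{"api": "servo_tool", "payload": {
  "targets": [
    {"linear":[0,1,0],"delta_rot":[0,0,0],"fingers":0.0},
    {"linear":[0,1,0],"delta_rot":[0,0,0],"fingers":0.0},
    {"linear":[0,0,0],"delta_rot":[0,0,0],"fingers":0.0}
  ]
}}

```text
t: 6.35
tool_pos: [515.5, -130.6, 62.6]
eef_rot: [[0.3, 0.954, -0.019], [0.954, -0.3, 0.006], [-0.0, -0.019, -1.0]]
wrist_force: [-45.4, 0.8, 33.7]
finger_gap: 20.2
```

Run:
```python
from h import *
w=arm.read_camera("wrist");cv2.imwrite("pics/w4.png",cv2.resize(w[180:360,270:570],None,fx=2.6,fy=2.6,interpolation=cv2.INTER_CUBIC))
t=arm.read_camera("scene");cv2.imwrite("pics/s4.png",cv2.resize(t[150:330,180:380],None,fx=3.3,fy=3.3))
t=arm.read_camera("top");cv2.imwrite("pics/t4.png",cv2.resize(t[190:330,270:400],None,fx=4,fy=4))
s=arm.get_state();print(s["wrist_force"])
```

```text
[-45.38438286   3.64277718  33.12925349]
```

View pics/w4.png

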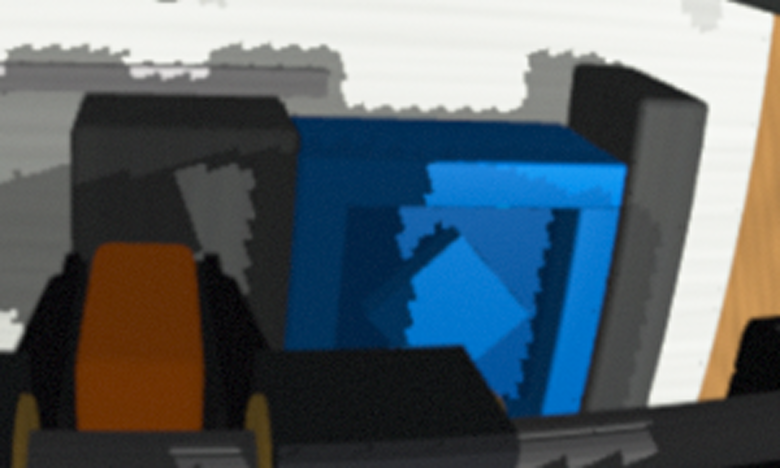

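View pics/s4.png

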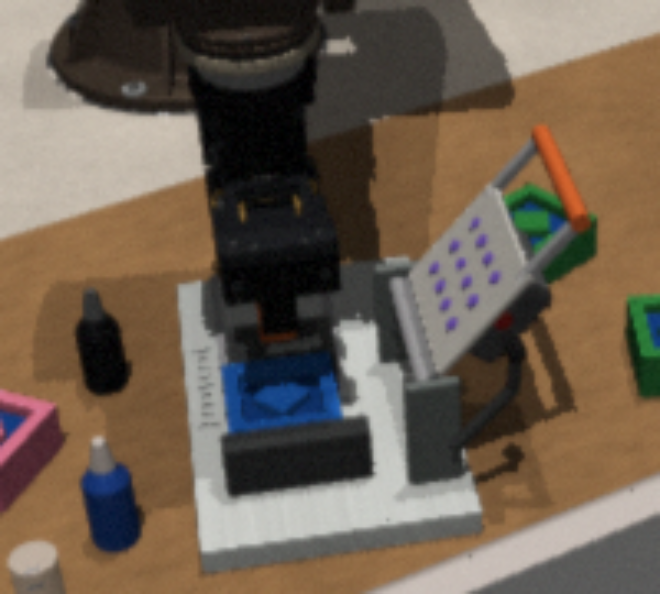

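View pics/t4.png

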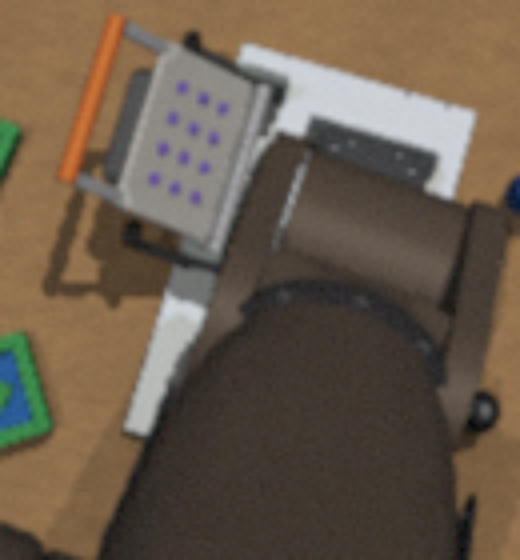

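Call:
{"api": "servo_tool", "payload": {
  "targets": [
    {"linear":[0,-4,0],"delta_rot":[0,0,0],"fingers":0.0},
    {"linear":[0,-2,0],"delta_rot":[0,0,0],"fingers":0.0},
    {"linear":[0,0,0],"delta_rot":[0,0,0],"fingers":0.0}
  ]
}}

```text
t: 6.8
tool_pos: [515.7, -130.7, 62.8]
eef_rot: [[0.301, 0.954, -0.005], [0.954, -0.301, 0.001], [-0.0, -0.006, -1.0]]
wrist_force: [-16.5, -2.2, 11.8]
finger_gap: 20.1
```

Call:
{"api": "servo_tool", "payload": {
  "targets": [
    {"linear":[0,0,0],"delta_rot":[0,0,0],"fingers":0.45},
    {"linear":[0,0,0],"delta_rot":[0,0,0],"fingers":0.45},
    {"linear":[0,0,0],"delta_rot":[0,0,0],"fingers":0.45},
    {"linear":[0,0,-15],"delta_rot":[0,0,0],"fingers":0.45},
    {"linear":[0,0,-40],"delta_rot":[0,0,0],"fingers":0.45},
    {"linear":[0,0,-45],"delta_rot":[0,0,0],"fingers":0.45},
    {"linear":[0,0,-45],"delta_rot":[0,0,0],"fingers":0.45},
    {"linear":[0,0,-45],"delta_rot":[0,0,0],"fingers":0.45}
  ]
}}

```text
t: 7.6
tool_pos: [518.5, -130.9, 254.6]
eef_rot: [[0.3, 0.954, 0.0], [0.954, -0.3, 0.0], [0.0, 0.0, -1.0]]
wrist_force: [0.0, -0.4, -1.4]
finger_gap: 42.7
```

Run:
```python
from h import *
s=arm.get_state();print(s["t"],s["tool_pos"],s["wrist_force"],s["finger_gap"],s["joints"].round(2))
w=arm.read_camera("wrist");cv2.imwrite("pics/w5.png",w)
for q in ["flap_bar","jaw_tab","mould_center"]:
    for d in arm.mark_of("wrist",q)[:2]: print(q,d["position"],round(d["score"],2), onz("wrist",d["position"],{"jaw_tab":82,"flap_bar":189,"mould_center":38}[q]).round(1))
```

```text
7.6 [ 518.45943379 -130.89171096  254.59037492] [ 0.01932841 -0.40450078 -1.39810024] 42.670343197974034 [-0.37  0.32  1.73  0.    1.09 -0.07]
flap_bar [423.2, 0.2] 0.9 [634.3  14.1 189. ]
jaw_tab [324.8, 219.8] 0.73 [ 519.9 -133.2   82. ]
jaw_tab [505.6, 309.4] 0.27 [ 684.7 -292.4   82. ]
mould_center [209.3, 34.4] 0.68 [461.   87.4  38. ]
mould_center [383.3, 216.9] 0.56 [ 576.3 -158.    38. ]
```

View pics/w5.png

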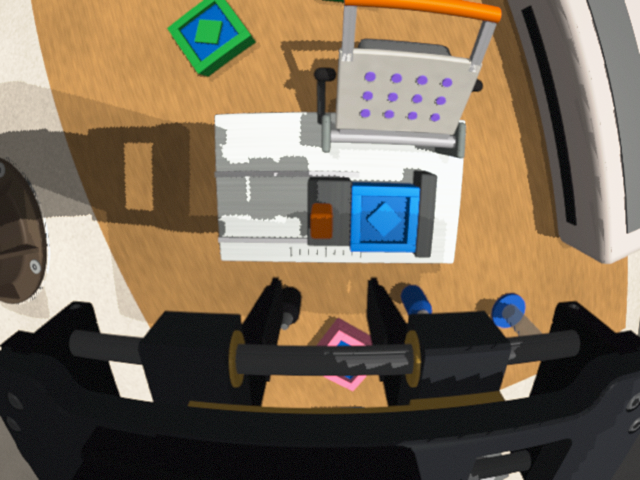

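Run:
```python
from plan import *
plan([634,11,260],72.35,11,0.5)
```

```text
maxlin 16.679628293220446 maxrot 0.1430034964607509 end [634.  11. 260.]
[{"linear": [15.5, 6.1, -0.6], "delta_rot": [0.0, 0.0, -0.143], "fingers": 0.5}, {"linear": [14.4, 8.3, -0.6], "delta_rot": [0.0, 0.0, -0.142], "fingers": 0.5}, {"linear": [13.1, 10.2, -0.6], "delta_rot": [0.0, 0.0, -0.143], "fingers": 0.5}, {"linear": [11.5, 12.0, -0.6], "delta_rot": [0.0, 0.001, -0.142], "fingers": 0.5}, {"linear": [9.7, 13.5, -0.6], "delta_rot": [0.001, 0.0, -0.143], "fingers": 0.5}, {"linear": [7.7, 14.7, -0.6], "delta_rot": [0.0, 0.0, -0.142], "fingers": 0.5}, {"linear": [5.6, 15.7, -0.6], "delta_rot": [0.0, 0.0, -0.143], "fingers": 0.5}, {"linear": [3.2, 16.3, -0.6], "delta_rot": [0.0, 0.0, -0.142], "fingers": 0.5}]
[{"linear": [0.9, 16.6, -0.7], "delta_rot": [0.0, 0.0, -0.143], "fingers": 0.5}, {"linear": [-1.5, 16.6, -0.6], "delta_rot": [0.0, 0.001, -0.142], "fingers": 0.5}, {"linear": [-3.8, 16.2, -0.6], "delta_rot": [0.0, 0.0, -0.143], "fingers": 0.5}]
```

Call:
{"api": "servo_tool", "payload": {
  "targets": [
    {"linear":[15.5,6,-1],"delta_rot":[0,0,-0.143],"fingers":0.5},
    {"linear":[14.5,8.5,-1],"delta_rot":[0,0,-0.143],"fingers":0.5},
    {"linear":[13,10,-1],"delta_rot":[0,0,-0.143],"fingers":0.5},
    {"linear":[11.5,12,-1],"delta_rot":[0,0,-0.143],"fingers":0.5},
    {"linear":[9.5,13.5,0],"delta_rot":[0,0,-0.143],"fingers":0.5},
    {"linear":[7.5,14.5,0],"delta_rot":[0,0,-0.143],"fingers":0.5},
    {"linear":[5.5,15.5,0],"delta_rot":[0,0,-0.143],"fingers":0.5},
    {"linear":[3,16.5,0],"delta_rot":[0,0,-0.142],"fingers":0.5}
  ]
}}

```text
t: 8.6
tool_pos: [602.2, -27.7, 254.5]
eef_rot: [[-0.747, 0.665, -0.003], [0.665, 0.747, 0.001], [0.003, -0.002, -1.0]]
wrist_force: [0.6, -0.6, 0.2]
finger_gap: 47.5
```

Call:
{"api": "servo_tool", "payload": {
  "targets": [
    {"linear":[1,16.5,0],"delta_rot":[0,0,-0.142],"fingers":0.5},
    {"linear":[-1.5,16.5,0],"delta_rot":[0,0,-0.142],"fingers":0.5},
    {"linear":[-4,16,0],"delta_rot":[0,0,-0.142],"fingers":0.5},
    {"linear":[0,0,0],"delta_rot":[0,0,0],"fingers":0.5},
    {"linear":[0,0,0],"delta_rot":[0,0,0],"fingers":0.5}
  ]
}}

```text
t: 9.1
tool_pos: [633.1, 10.1, 255.0]
eef_rot: [[-0.952, 0.305, -0.003], [0.305, 0.952, 0.0], [0.002, -0.001, -1.0]]
wrist_force: [0.7, 1.1, -0.7]
finger_gap: 47.6
```

Run:
```python
from h import *
s=arm.get_state();print(s["t"],s["tool_pos"],np.degrees(np.arctan2(s["eef_rot"][1,1],s["eef_rot"][0,1])),s["joints"].round(2))
w=arm.read_camera("wrist");cv2.imwrite("pics/w6.png",w)
for q in ["flap_bar","flap_com","flap_hinge"]:
    for d in arm.mark_of("wrist",q)[:2]: print(q,d["position"],round(d["score"],2), onz("wrist",d["position"],{"flap_hinge":85,"flap_bar":189,"flap_com":120}[q]).round(1))
g=cv2.cvtColor(w,cv2.COLOR_BGR2HSV)
hs=cv2.inRange(g,(5,170,90),(16,255,255)); n,l,st,c=cv2.connectedComponentsWithStats(hs)
for k in range(1,n):
    if st[k,4]>100: print(st[k],c[k],onz("wrist",c[k],190).round(1))
```

```text
9.1 [633.06362176  10.10771485 254.98573547] 72.24298583038276 [-0.09  0.47  1.48 -0.    1.19 -1.35]
flap_bar [328.3, 252.5] 0.63 [630.9  12.5 189. ]
flap_com [277.1, 223.4] 0.6 [615.4 -27.6 120. ]
flap_com [583.8, 176.2] 0.58 [657.  268.9 120. ]
flap_hinge [230.1, 217.1] 0.88 [602.4 -76.2  85. ]
[132 142  40  24 579] [155.63212435 152.17789292] [528.5 -76.8 190. ]
[ 318  175   20  151 2681] [326.8232003  247.96270048] [627.7  12.5 190. ]
```

View pics/w6.png

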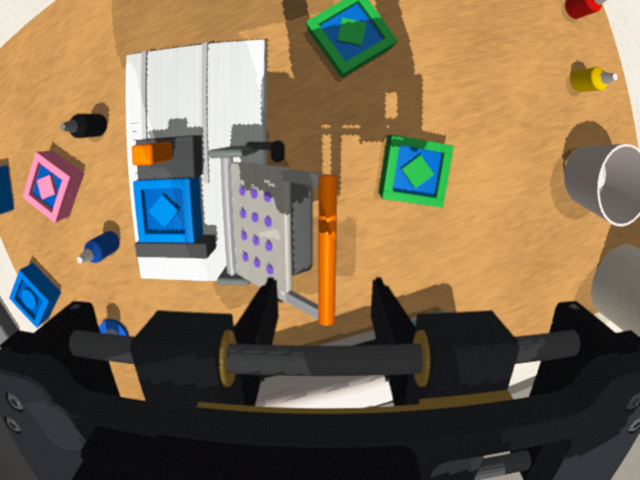

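Call:
{"api": "servo_tool", "payload": {
  "targets": [
    {"linear":[0,1,25],"delta_rot":[0,0,0],"fingers":0.5},
    {"linear":[0,0,30],"delta_rot":[0,0,0],"fingers":0.5},
    {"linear":[0,0,20],"delta_rot":[0,0,0],"fingers":0.5},
    {"linear":[0,0,9],"delta_rot":[0,0,0],"fingers":0.5},
    {"linear":[0,0,0],"delta_rot":[0,0,0],"fingers":0.5},
    {"linear":[0,0,0],"delta_rot":[0,0,0],"fingers":0.5}
  ],
  "force": 20
}}

```text
t: 9.9
tool_pos: [634.3, 10.9, 173.6]
eef_rot: [[-0.953, 0.303, 0.001], [0.303, 0.953, -0.0], [-0.001, 0.0, -1.0]]
wrist_force: [0.1, -0.4, 0.5]
finger_gap: 47.4
```

Run:
```python
from h import *
s=arm.get_state();print(s["t"],s["tool_pos"],s["wrist_force"])
w=arm.read_camera("wrist");cv2.imwrite("pics/w7.png",w)
```

```text
9.9 [634.26781341  10.8804383  173.59882271] [ 0.05739307 -0.40704574  0.47372362]
```

View pics/w7.png

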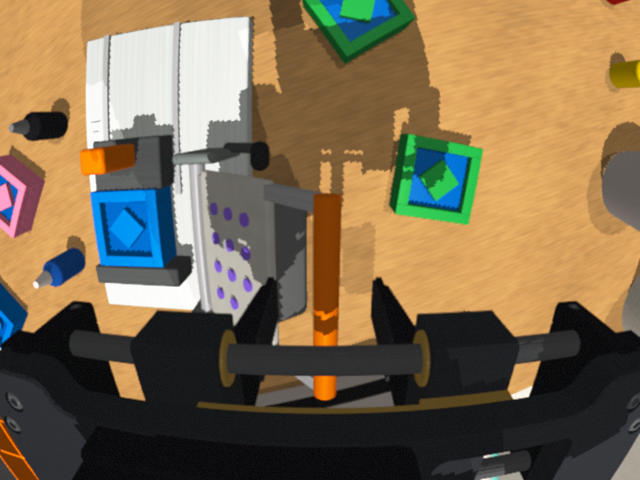

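Call:
{"api": "servo_tool", "payload": {
  "targets": [
    {"linear":[0,0,3],"delta_rot":[0,0,0],"fingers":0.3},
    {"linear":[0,0,0],"delta_rot":[0,0,0],"fingers":0},
    {"linear":[0,0,0],"delta_rot":[0,0,0],"fingers":0},
    {"linear":[0,0,0],"delta_rot":[0,0,0],"fingers":0},
    {"linear":[0,0,0],"delta_rot":[0,0,0],"fingers":0}
  ],
  "force": 20
}}

```text
t: 10.45
tool_pos: [633.9, 11.1, 169.8]
eef_rot: [[-0.953, 0.302, 0.0], [0.302, 0.953, 0.0], [-0.0, 0.0, -1.0]]
wrist_force: [-0.8, 0.7, 0.7]
finger_gap: 13.1
```

Run:
```python
import numpy as np
th=np.array([2.3,2.26,2.2,2.12,2.04,1.96,1.88,1.80,1.72,1.65,1.58,1.52,1.46,1.41,1.37,1.34,1.31])
y=-140*np.cos(th);z=140*np.sin(th);y0,z0=y[0],z[0]
ey=ez=0
for a,b,c in zip(th[1:],y[1:]-y0,z[1:]-z0):
    dy=round(b-ey,1);dz=round(c-ez,1);ey+=dy;ez+=dz;print(a,[0,dy,-dz])
```

```text
2.26 [0, np.float64(-4.2), np.float64(-3.6)]
2.2 [0, np.float64(-6.7), np.float64(-5.2)]
2.12 [0, np.float64(-9.3), np.float64(-6.2)]
2.04 [0, np.float64(-9.8), np.float64(-5.5)]
1.96 [0, np.float64(-10.2), np.float64(-4.6)]
1.88 [0, np.float64(-10.5), np.float64(-3.9)]
1.8 [0, np.float64(-10.8), np.float64(-2.9)]
1.72 [0, np.float64(-11.0), np.float64(-2.1)]
1.65 [0, np.float64(-9.7), np.float64(-1.2)]
1.58 [0, np.float64(-9.8), np.float64(-0.4)]
1.52 [0, np.float64(-8.4), np.float64(0.2)]
1.46 [0, np.float64(-8.4), np.float64(0.7)]
1.41 [0, np.float64(-6.9), np.float64(0.9)]
1.37 [0, np.float64(-5.5), np.float64(1.0)]
1.34 [0, np.float64(-4.1), np.float64(0.9)]
1.31 [0, np.float64(-4.1), np.float64(1.0)]
```

Call:
{"api": "servo_tool", "payload": {
  "targets": [
    {"linear":[0,-4.2,-3.6],"delta_rot":[0,0,0],"fingers":0},
    {"linear":[0,-6.7,-5.2],"delta_rot":[0,0,0],"fingers":0},
    {"linear":[0,-9.3,-6.2],"delta_rot":[0,0,0],"fingers":0},
    {"linear":[0,-9.8,-5.5],"delta_rot":[0,0,0],"fingers":0},
    {"linear":[0,-10.2,-4.6],"delta_rot":[0,0,0],"fingers":0},
    {"linear":[0,-10.5,-3.9],"delta_rot":[0,0,0],"fingers":0},
    {"linear":[0,0,0],"delta_rot":[0,0,0],"fingers":0}
  ]
}}

```text
t: 11.15
tool_pos: [618.1, -38.1, 200.0]
eef_rot: [[-0.953, 0.303, 0.0], [0.303, 0.953, 0.0], [-0.0, 0.001, -1.0]]
wrist_force: [-4.0, 6.6, 8.7]
finger_gap: 11.3
```

Run:
```python
from h import *
s=arm.get_state();print(s["t"],s["tool_pos"],s["wrist_force"],s["ft_torque"],s["finger_gap"])
t=arm.read_camera("scene");cv2.imwrite("pics/s8.png",cv2.resize(t[130:310,200:380],None,fx=3.3,fy=3.3))
```

```text
11.15 [618.05613961 -38.07221782 199.95948678] [-3.97758864  6.58501028  8.66171527] [ 1.06918033  0.49882558 -0.09503393] 11.339525040581604
```

View pics/s8.png

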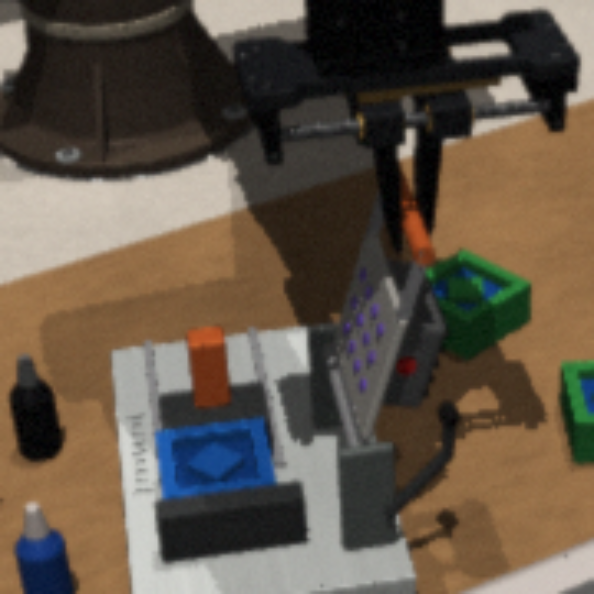

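Call:
{"api": "servo_tool", "payload": {
  "targets": [
    {"linear":[0,-10.8,-4],"delta_rot":[0,0,0],"fingers":0},
    {"linear":[0,-11,-3],"delta_rot":[0,0,0],"fingers":0},
    {"linear":[0,-9.7,-1.2],"delta_rot":[0,0,0],"fingers":0},
    {"linear":[0,-9.8,-0.4],"delta_rot":[0,0,0],"fingers":0},
    {"linear":[0,-8.4,0.2],"delta_rot":[0,0,0],"fingers":0},
    {"linear":[0,-8.4,0.7],"delta_rot":[0,0,0],"fingers":0},
    {"linear":[0,-4,0.3],"delta_rot":[0,0,0],"fingers":0},
    {"linear":[0,0,0],"delta_rot":[0,0,0],"fingers":0}
  ]
}}

```text
t: 12.0
tool_pos: [599.5, -97.1, 205.9]
eef_rot: [[-0.953, 0.303, -0.001], [0.303, 0.953, -0.0], [0.001, -0.0, -1.0]]
wrist_force: [-4.8, 2.4, 1.9]
finger_gap: 11.6
```

Run:
```python
from h import *
s=arm.get_state();print(s["t"],s["tool_pos"],s["wrist_force"],s["ft_torque"],s["finger_gap"])
t=arm.read_camera("scene");cv2.imwrite("pics/s9.png",cv2.resize(t[130:310,200:380],None,fx=3.3,fy=3.3,interpolation=cv2.INTER_CUBIC))
cv2.imwrite("pics/s9r.png",t)
w=arm.read_camera("wrist");cv2.imwrite("pics/w9.png",w)
p=arm.read_camera("top");cv2.imwrite("pics/t9r.png",p)
for c in("scene","wrist","top"):
  for q in("flap_com","flap_hinge","flap_bar"):print(c,q,[(d["position"],round(d["score"],2)) for d in arm.mark_of(c,q)[:2]])
```

```text
12.0 [599.49130886 -97.05713326 205.87443513] [-4.84453192  2.39822368  1.8566482 ] [ 0.48822971  0.69856902 -0.0847286 ] 11.614356530703029
scene flap_com [([303.7, 226.1], 0.56)]
scene flap_hinge [([301.3, 250.6], 0.59)]
scene flap_bar [([291.6, 196.1], 0.87)]
wrist flap_com [([365.0, 248.5], 0.74), ([158.2, 112.3], 0.68)]
wrist flap_hinge []
wrist flap_bar [([321.5, 303.4], 0.67), ([169.0, 251.3], 0.58)]
top flap_com []
top flap_hinge []
top flap_bar []
```

View pics/s9.png

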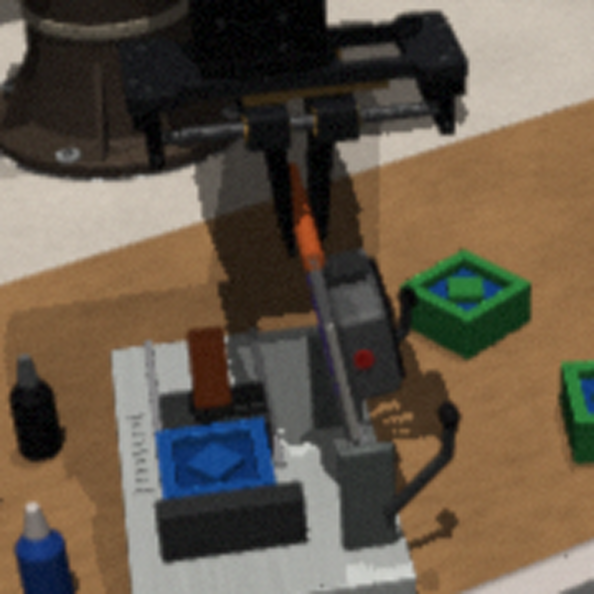

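View pics/w9.png

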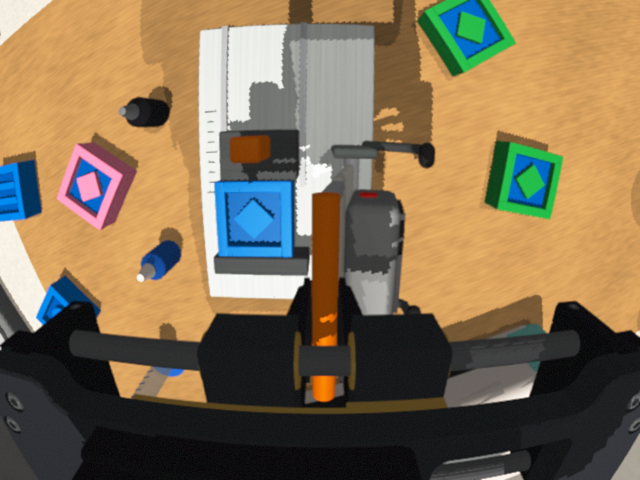

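Call:
{"api": "servo_tool", "payload": {
  "targets": [
    {"linear":[0,-5.5,0.9],"delta_rot":[0,0,0],"fingers":0},
    {"linear":[0,-5.5,1.1],"delta_rot":[0,0,0],"fingers":0},
    {"linear":[0,-3,0.7],"delta_rot":[0,0,0],"fingers":0},
    {"linear":[0,-2,0.5],"delta_rot":[0,0,0],"fingers":0},
    {"linear":[0,0,0],"delta_rot":[0,0,0],"fingers":0},
    {"linear":[0,0,0],"delta_rot":[0,0,0],"fingers":0}
  ]
}}

```text
t: 13.2
tool_pos: [595.0, -111.7, 202.7]
eef_rot: [[-0.953, 0.302, -0.0], [0.302, 0.953, 0.0], [0.0, 0.0, -1.0]]
wrist_force: [-2.8, 1.8, 0.0]
finger_gap: 11.3
```

Run:
```python
from h import *
s=arm.get_state();p=s["tool_pos"];print(s["t"],p,s["wrist_force"],s["ft_torque"],s["finger_gap"])
t=arm.read_camera("scene");cv2.imwrite("pics/s10r.png",t);cv2.imwrite("pics/s10.png",cv2.resize(t[130:310,200:380],None,fx=3.3,fy=3.3,interpolation=cv2.INTER_CUBIC))
w=arm.read_camera("wrist");cv2.imwrite("pics/w10.png",w)
yaw=np.radians(-17.65);X=np.array([np.cos(yaw),np.sin(yaw),0]);Y=np.array([-X[1],X[0],0]);O=np.array([542.3,-114.9,0])+25*X
def red(im):
    g=cv2.cvtColor(im,cv2.COLOR_BGR2HSV);b=g[...,1]>150
    m=((g[...,0]<4)|(g[...,0]>174))&b&(g[...,2]>60)
    n,l,st,c=cv2.connectedComponentsWithStats(m.astype(np.uint8))
    return [(c[k].round(1),int(st[k,4])) for k in range(1,n) if 4<st[k,4]<200]
S={"start":cv2.imread("pics/scene0.png"),"s9":cv2.imread("pics/s9r.png"),"now":t}
for k,im in S.items():
    for c,a in red(im):
        if 290<c[0]<345 and 200<c[1]<270:
            o,v=ray("scene",c)
            for h in (25,30,35,40,45):
                tt=(25+h-(o-O)@X)/(v@X);q=o+tt*v-O
                y,z=q@Y,q[2];print(k,c,a,"h",h,"y",round(y-60,1),"z",round(z-85,1),"r",round(np.hypot(y-60,z-85),1),"ang",round(np.degrees(np.arctan2(y-60,z-85)),1))
print("wrist",red(w))
for c,a in red(w):
    o,v=ray("wrist",c)
    for h in (25,30,35,40,45):
        tt=(25-h-(o-O)@X)/(v@X);q=o+tt*v-O;y,z=q@Y,q[2];print(c,h,round(y-60,1),round(z-85,1))
print("tcp rig",(p-O)@X,(p-O)@Y)
```

```text
13.2 [ 594.9772061  -111.71154338  202.72106982] [-2.81174937  1.83842274  0.02198797] [ 0.49518992  0.51058029 -0.07809466] 11.299578346080052
s9 [309.8 238.4] 26 h 25 y 2.7 z 53.9 r 54.0 ang 2.9
s9 [309.8 238.4] 26 h 30 y 2.0 z 57.5 r 57.6 ang 1.9
s9 [309.8 238.4] 26 h 35 y 1.2 z 61.2 r 61.2 ang 1.1
s9 [309.8 238.4] 26 h 40 y 0.4 z 64.8 r 64.8 ang 0.3
s9 [309.8 238.4] 26 h 45 y -0.4 z 68.4 r 68.4 ang -0.3
now [306.5 238.9] 27 h 25 y -3.8 z 53.8 r 53.9 ang -4.0
now [306.5 238.9] 27 h 30 y -4.5 z 57.4 r 57.6 ang -4.5
now [306.5 238.9] 27 h 35 y -5.3 z 61.0 r 61.2 ang -5.0
now [306.5 238.9] 27 h 40 y -6.0 z 64.6 r 64.9 ang -5.3
now [306.5 238.9] 27 h 45 y -6.8 z 68.2 r 68.6 ang -5.7
wrist [(array([382.7, 195.2]), 89)]
[382.7 195.2] 25 12.8 -52.0
[382.7 195.2] 30 8.2 -22.8
[382.7 195.2] 35 3.5 6.4
[382.7 195.2] 40 -1.2 35.6
[382.7 195.2] 45 -5.9 64.7
tcp rig 24.230757219766407 19.010177318098076
```

View pics/s10.png

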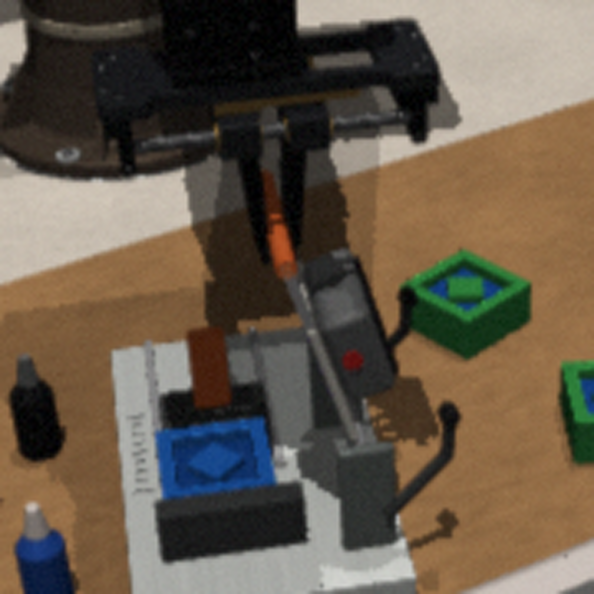

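View pics/w10.png

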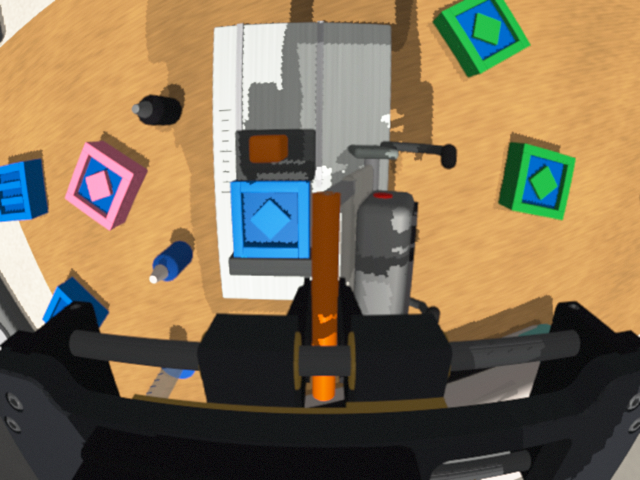

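Run:
```python
import cv2,numpy as np
s=cv2.imread("pics/scene0.png")
a=cv2.resize(s[222:322,228:328],None,fx=6,fy=6,interpolation=cv2.INTER_CUBIC);cv2.imwrite("pics/za.png",a)
n=cv2.imread("pics/s10r.png")
b=cv2.resize(n[205:305,268:368],None,fx=6,fy=6,interpolation=cv2.INTER_CUBIC);cv2.imwrite("pics/zb.png",b)
```

```text
(no output)
```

View pics/za.png

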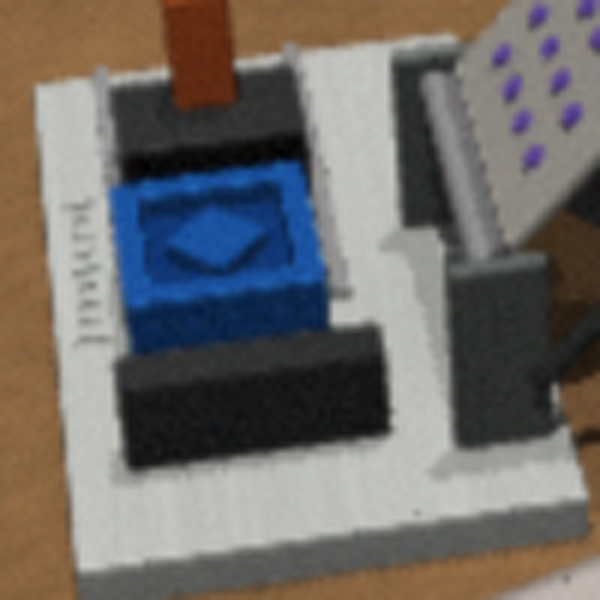

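View pics/zb.png

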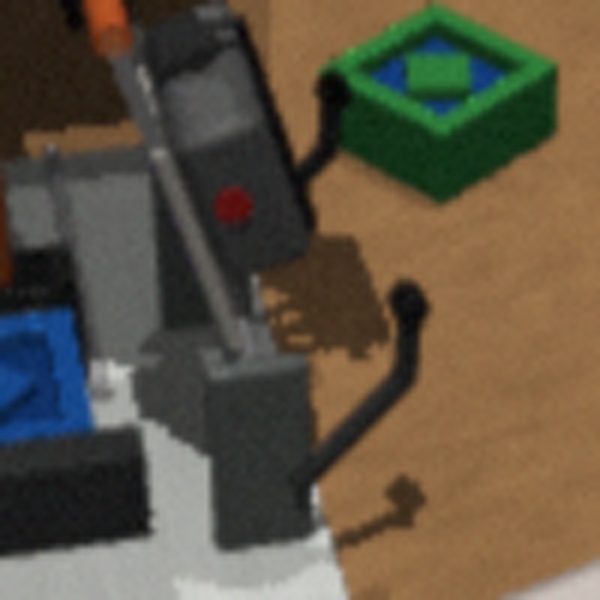

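Run:
```python
from h import *
from scipy.optimize import least_squares
a=lambda u,v:np.array([228+u/6,222+v/6])-[0,0]
ob=[((-165,85,20),a(455,36)),((-165,-85,20),a(36,88)),((115,-85,20),a(78,572)),((115,85,20),a(587,500)),
    ((115,-85,0),a(82,605)) ]
jaw=[((60,-65,58),a(112,358))]
def fr(p):
    X=np.array([np.cos(p[2]),np.sin(p[2]),0]);Y=np.array([-X[1],X[0],0]);return X,Y,np.array([p[0],p[1],0.])
def W(p,q): X,Y,O=fr(p);return O+q[0]*X+q[1]*Y+np.array([0,0,q[2]])
def res(p): return np.concatenate([proj("scene",W(p,q))-uv for q,uv in ob[:4]])
r=least_squares(res,[566,-122,-.308]);p=r.x;print(p[:2],np.degrees(p[2]),r.fun.round(1))
X,Y,O=fr(p)
for nm,c in [("s9",(309.8,238.4)),("now",(306.5,238.9)),("now_m",(268+234/6,205+206/6)),("start",(220+452/4,180+268/4))]:
    o,v=ray("scene",c)
    for h in (30,33,36):
        tt=(25+h-(o-O)@X)/(v@X);q=o+tt*v-O;y,z=q@Y-60,q[2]-85
        print(nm,h,round(y,1),round(z,1),"ang",round(np.degrees(np.arctan2(y,z)),1))
for z in(85,98):print("hinge proj",z,[(proj("scene",W(p,(x,60,z)))).round(1).tolist() for x in(25,58,80)])
print("cheek obs px",268+259/6,205+372/6, "cheek bot mid", 268+268/6,205+543/6)
P=np.array([594.98,-111.71,221.7]);print("bar rig",(P-O)@X,(P-O)@Y)
print("s10 expected bar 1.31: 23.8")
print("bar px proj now",proj("scene",P))
```

```text
[ 566.85327764 -126.55959176] -18.369726737082473 [ 0.4 -0.4 -0.4 -0.5 -0.5  0.4  0.6 -0. ]
s9 30 5.9 59.5 ang 5.6
s9 33 5.4 61.7 ang 5.0
s9 36 5.0 63.9 ang 4.5
now 30 -0.6 59.3 ang -0.6
now 33 -1.0 61.5 ang -0.9
now 36 -1.4 63.7 ang -1.3
now_m 30 0.4 58.2 ang 0.3
now_m 33 -0.1 60.3 ang -0.1
now_m 36 -0.5 62.5 ang -0.4
start 30 51.4 31.7 ang 58.3
start 33 50.8 34.0 ang 56.2
start 36 50.2 36.3 ang 54.2
hinge proj 85 [[305.5, 254.1], [308.1, 263.9], [310.0, 270.7]]
hinge proj 98 [[305.3, 249.0], [307.9, 258.8], [309.8, 265.6]]
cheek obs px 311.1666666666667 267.0 cheek bot mid 312.6666666666667 295.5
bar rig 22.013645596922498 22.956966124642538
s10 expected bar 1.31: 23.8
bar px proj now [282.97785214 197.84302393]
```

Run:
```python
from h import *
w=cv2.imread("pics/w10.png")
cv2.imwrite("pics/w10a.png",cv2.resize(w[10:310,195:435],None,fx=2.5,fy=2.5,interpolation=cv2.INTER_CUBIC)[:600])
```

```text
(no output)
```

View pics/w10a.png

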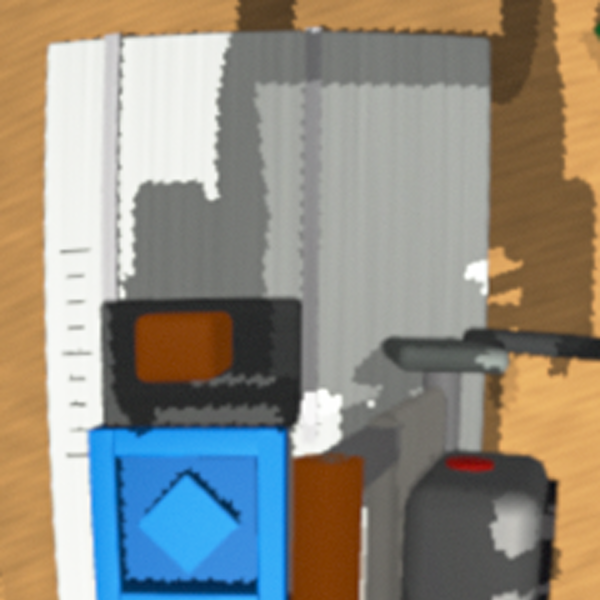

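Run:
```python
from h import *
from scipy.optimize import least_squares
s=arm.get_state();print(s["t"],s["tool_pos"])
A=lambda u,v:((u+.5)/2.5-.5+195,(v+.5)/2.5-.5+10)
c1=onz("wrist",A(47,43),20);c2=onz("wrist",A(490,38),20);c3=onz("wrist",(222,297),20)
d=c2-c1;print(np.linalg.norm(d),np.degrees(np.arctan2(d[1],d[0]))-90); e=c3-c1;print(np.linalg.norm(e),np.degrees(np.arctan2(e[1],e[0])))
for yaw in(-17.6,-18.2):
    a=np.radians(yaw);X=np.array([np.cos(a),np.sin(a),0]);Y=np.array([-X[1],X[0],0])
    y0=((c1+c2)/2)@Y; x0=(c1+c2)@X/2+165
    for nm,uv,z in[("dot",A(470,464),145),("cheekL",A(385,350),98),("cheekR",A(508,360),98)]:
        q=onz("wrist",uv,z);print(yaw,nm,"x",round(q@X-x0,1),"y-60:",round(q@Y-y0-60,1))
    print("bar y",s["tool_pos"]@Y-y0,"exp 23.8", "x", s["tool_pos"]@X-x0)
```

```text
13.3 [ 595.00688105 -111.62067223  202.79093345]
168.99895483536108 -18.26752157480108
277.5940820974132 -18.290350565764864
-17.6 dot x -18.9 y-60: -1.7
-17.6 cheekL x -44.6 y-60: -20.2
-17.6 cheekR x -42.4 y-60: 16.4
bar y 22.492904534861125 exp 23.8 x 24.465383213212363
-18.2 dot x -19.5 y-60: -0.2
-18.2 cheekL x -45.1 y-60: -19.0
-18.2 cheekR x -43.2 y-60: 17.7
bar y 24.475711825144536 exp 23.8 x 24.219453865601054
```

Call:
{"api": "servo_tool", "payload": {
  "targets": [
    {"linear":[0,0,0],"delta_rot":[0,0,0],"fingers":0},
    {"linear":[0,0,0],"delta_rot":[0,0,0],"fingers":0},
    {"linear":[0,0,0],"delta_rot":[0,0,0],"fingers":0},
    {"linear":[0,0,0],"delta_rot":[0,0,0],"fingers":0}
  ]
}}

```text
t: 13.7
tool_pos: [595.0, -111.6, 202.8]
eef_rot: [[-0.953, 0.302, 0.0], [0.302, 0.953, 0.0], [-0.0, 0.0, -1.0]]
wrist_force: [-3.1, 2.8, 0.1]
finger_gap: 11.2
```

Run:
```python
from rig import arm
s=arm.get_state();print(s["t"],s["tool_pos"],s["wrist_force"],s["finger_gap"],abs(s["joint_vel"]).max())
print(arm.finish_job())
```

```text
13.7 [ 595.01306167 -111.612548    202.79430633] [-3.1155035   2.75592225  0.07624062] 11.176913070191674 0.0017355052669100989
the job is handed in; nothing more can be done
None
```

Both parts are done and the job is handed in at 13.7 s. The jaw is clamped, and the flap is held still at about its balance point with the bar still gripped.

- **Clamping:** I slid the jaw by its tab until it met the hard stop, where the wrist force rose to about 57 N. The pictures show no yellow proud of the fixed jaw, the mould tight between both jaws, and the flap still on its stop at that point. I then eased off to about 20 N, let go and left the jaw there.
- **Flap:** I gripped the bar and swung it from the stop in one direction, up to balance. It never went noticeably towards shut.
- **Last checks:**
  - The scene camera puts the red dot 0 to 1° from straight above the hinge, and the wrist camera puts it within 0.2 mm.
  - The bar position gives a flap angle of 1.30 to 1.32 rad, against 1.31 for balance.
  - The arm was at rest, with about 4 N at the wrist and 11.2 mm between the fingers on the 12 mm bar.
- **Check that disagreed:** A first estimate, using a less careful fit of the rig's pose, put the flap 2 to 5° past balance towards shut. Refitting the rig from its corners in each camera separately removed that difference, so I left the flap where it was.
- **Bystanders:** I went nowhere near the other moulds, bottles, tub or cylinder. I did not measure their positions again at the end.

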